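# Scale up and clamped: sample vessel in an eccentric-clamp cradle

## Robot

A 7-joint arm with a two-finger parallel gripper is mounted at the origin on the work surface. World frame = base frame: x ahead of the robot, y to its left, z up, the work surface at z = 0. Lengths are in mm, angles in rad, forces in N, time in s.
With the tool pointing down it reaches from about 425 to 875 mm from the base axis. Payload 4.7 kg.
Tool frame: the origin (TCP) lies at the very end of the fingers, on their centre line; the grasp point (between the pads) lies 19 mm behind it; x points along the fingers, y is the direction in which the jaws open and shut, and the axes are right-handed (so a half turn about x gives the same grasp; the last joint's range is limited). The gripper opens to 87 mm and grips with 3 to 60 N. Pads are 19 mm wide; open, the fingers measure 117 mm over their backs; the gripper's body (75 mm by 190 mm) begins 51 mm behind the grasp point.
Start: joints at [-1.245, 0.321, -0.07, 1.45, 0.023, 1.371, -0.057], TCP at [199.43, 618.671, 222.587] pointing down, gripper open.
Joint ranges: [-2.86, 2.86], [-0.3, 2.09], [-1.38, 1.24], [0.06, 2.45], [-1.56, 4.7], [0.09, 2.05], [-2.69, 2.69]. Speed limits (rad/s): [2.57, 2.57, 3.14, 3.14, 3.14, 3.14, 3.14].

## Interface

Orientations are given as a unit quaternion [x, y, z, w].
In Python, from bench import r gives the robot as it stands.
- The arm moves only by the tool drive_tool, never from a script. Its argument "rows" is a list that holds one entry, the list of rows, each a list of 7 numbers: the turn, a rotation vector about the tool's x, y, z in rad, then the shift along the tool's x, y, z in cm, then the closure, from -1 (fully open) to 1 (shut), so that 0 is half open. In form: [[[ax, ay, az, tx, ty, tz, claw], ...]]. A call has 1 to 10 rows; each row is the pose to reach, as a shift and turn from the pose measured when the call began, along the tool's axes at that moment; what a row does not reach only later rows make up. A row lasts 1/8 s, in which the tool goes at most 62.5 mm and 10.7 degrees, less where a joint would pass 70% of its speed; a pose out of reach is approached as far as the arm can. A call with a gripper value outside its range is refused whole. The fingers move at their own pace and stop on an object; the grip force is fixed at half the most. Time passes only in rows, so rows that repeat a pose let the fingers close. It gives the time, the measured TCP pose, the force and the opening at its end, in the units of the state.
- r.read_state(): the state, without advancing time (a new reading comes with each control period).
- r.snapshot(name): name is "scene" or "top" or "wrist"; returns the picture (400x640x3 uint8, blue, green, red); there is no depth.
- r.camera_params(name): a dict with "mtx" (3x3 intrinsics, pixels), "xyz" and "orientation" of the camera in the world. Camera axes: x right, y up, looking along -z (the intrinsics and any distortion apply to the point x, -y, -z); pixel columns grow to the right and rows downward; lengths in mm; the calibration is good to about 2 mm. A picture is of the moment at which its call begins: read the wrist's pose just before it. camera_params takes no time and is no camera call; for the wrist camera it gives the pose at the moment of the call.
- r.finish_job(): hands the job in, once; it reports no verdict.
Trained networks look in the newest picture that a camera, given by its name, has taken for a name from the list of things; names that differ only in an ending like _2 or _b are one class to them, and where a whole thing is asked for, a point or a joint stands for the part that bears it (a point fixed in the world has none). Each returns a list of dicts, best first, with "p" (0 to 1); they miss things now and then, are a little off and sometimes report something else, mostly with a low value. They report only what shows in the picture. A call takes as long as a camera call. They do not tell look-alikes from the thing itself.
- r.regions_of(camera, query): "pixels" (400x640 bool, what is visible of it) and "at" ([column, row] in pixels, amid what is visible of it).
The state is a dict: "clock": time; "joint_pos": joint angles; "joint_velocities": joint speeds; "effort": joint torques, N m; "eef_pos": TCP position; "orientation": TCP orientation; "contact_force": force on the tool from outside, world axes, zero at the start; "torque": the same for the moment, N m; "width": finger opening in mm.
Only numpy, scipy, OpenCV 4.12 (cv2) and the standard library are available. Lean on these libraries where they do the work, as an engineer would, in place of code of your own. Each camera call takes 0.05 s, during which the arm holds its last target. There are 200 camera calls.

## Task

The round sample vessel lies loose in the sloping cradle, with the flat that carries its yellow piston scale rolled over towards the far side. Roll it in the cradle until that flat faces straight up and slide it home against the steel end stop, then turn the red knob clockwise until its brass eccentric bears firmly on the vessel, so that the clamp stays tight when you let go. Leave the wrench and the two bottles beside the cradle where they stand.

Things in the scene. Friction and masses are not known exactly. Their poses are not given: they have to be found in the camera images.
- cradle: Fixed grey plate 168 (x) by 206 (y) by 12 mm; origin on the work surface under its middle, z up, x away from the robot give or take yaw. Blue right-angled vee along y: deck climbing 35 deg towards +x, 34 mm fence on the -x side; blocks at y -86..-72 and +10..+88 mm. Between them (y -72..+10) only the plate stands under the vessel: fingers fit down both sides.
- end_stop: Fixed steel fork plate at the cradle's +y end, 10 mm thick, 65 mm wide, with a 24 mm slot for the vessel's port. Origin on the vessel's axis in the stop face (cradle frame x -29, y +88, z 71 mm). Its z axis runs along the vessel towards the stop (cradle's +y), x is the cradle's x, y points down.
- vessel: Loose silver bar, 48 mm diameter, 176 mm long (200 with brass port and black valve), 0.75 kg. Origin on its axis at mid-length, 71 mm above the work surface in the vee; z along the axis to its front end (at the stop), x = outward normal of the flat: 19 mm off axis, 29 mm wide, z -50..+40, yellow scale. Starts flat 30 to 55 deg off upright towards the cradle's +x. Rolls and slides in the vee.
- nose (a point): Centre of the vessel's front face, on its axis, 88 mm from the vessel's origin, with the vessel's axes. It starts 6 to 16 mm short of the end stop's origin and meets it when the vessel is home.
- cam_turn (a joint): Turn of the clamp, 0 to 2.9 rad. At 0 the lobe points up the slope, away from the vessel; grows as the knob is turned clockwise, looking down on it. Starts at 0.7 to 1.3, clear of the vessel. The eccentric meets the vessel near 2.25 and then presses about 40 N harder for each further 0.1 rad: the knob goes stiff and lags the hand. Friction about 0.25 N m; it stays where it is left, also when tight.
- cam_grip (a point): Middle of the red bar grip, on the knob's axis, 79 mm over the deck, about 149 mm over the work surface. Bar 62 long, 16 wide, 32 mm high, on a stem 20 mm in diameter and 27 mm high over the eccentric; free all round. z along the knob's axis, leaning 35 deg from vertical towards the cradle's -x; x along the bar towards the lobe (white dot). Turns with the knob.
- cam: The turning clamp: brass eccentric disc, 54 mm in diameter and 24 mm thick, its centre 9 mm off the pivot, with the red knob on top. Origin on the pivot at the deck; axes as cam_grip, x towards the lobe.
- wrench: Bystander: steel wrench, 190 mm long, lying flat on the work surface on the robot's side of the cradle, roughly along the cradle's y.
- sample_bottle: Bystander: green sample bottle with black cap, 72 mm in diameter, 170 mm high, standing 200 to 240 mm to one side of the cradle's middle. Origin under its foot.
- amber_bottle: Bystander: amber bottle with white cap, 68 mm in diameter, 150 mm high, standing 200 to 240 mm to the other side of the cradle's middle. Origin under its foot.
Mind the look-alikes: they are no part of the job. Leave any pink look-alike of the vessel alone.

How it is judged:
By the outcome, as a careful person would: the job done as asked, in the order asked, and still so for the second after the job is handed in, with the robot touching nothing.
It also fails if it takes over 51 s, if anything falls off the work surface, if the arm or the gripper's body presses on something with over 40 N, if the wrist force passes 120 N, or if a joint passes its speed limit or range.

## Working session

There is one attempt and no reset: what is moved stays moved. The work goes in short steps, Python scripts to look and compute and a tool call to move; the robot and the scene stay as the last step left them, time stands still between calls to the robot, and variables do not carry over. Pictures are saved under pics/ and viewed, about 8 in all and at most 12, crops included, and the job is handed in when it is done.

Besides the shell and the picture viewer there is one more tool, called after "Request:" by a JSON object that holds its "name" and its "arguments", one argument or row to a line. drive_tool: Moves the arm, as the interface text tells. Its arguments: {"type":"object","properties":{"rows":{"type":"array"}},"required":["rows"]}

```bash
ls; mkdir -p pics; cat > h.py <<'E'
import numpy as np,cv2
from scipy.spatial.transform import Rotation as R
from bench import r
def proj(c,P):
    p=r.camera_params(c) if isinstance(c,str) else c
    q=R.from_quat(p["orientation"]).inv().apply(np.atleast_2d(P)-np.array(p["xyz"]))
    q=q*[1,-1,-1]; u=q@np.array(p["mtx"]).T
    return u[:,:2]/u[:,2:]
def ray(c,px):
    p=r.camera_params(c) if isinstance(c,str) else c
    d=np.linalg.inv(np.array(p["mtx"]))@np.array([px[0],px[1],1.]); d=d*[1,-1,-1]
    return np.array(p["xyz"]),R.from_quat(p["orientation"]).apply(d/np.linalg.norm(d))
def atz(c,px,z):
    o,d=ray(c,px); return o+d*(z-o[2])/d[2]
E
python3 - <<'E'
from h import *
s=r.read_state(); print({k:np.round(v,3).tolist() for k,v in s.items()})
for c in ["scene","top"]:
    p=r.camera_params(c); print(c,{k:np.round(v,3).tolist() for k,v in p.items()})
    cv2.imwrite(f"pics/{c}0.png",r.snapshot(c))
    for q in ["cradle","end_stop","vessel","cam_grip","cam","wrench","sample_bottle","amber_bottle"]:
        for d in r.regions_of(c,q)[:3]:
            print(q,round(d["p"],2),np.round(d["at"]),d["pixels"].sum())
E
```

```text
pics
{'clock': 0.0, 'joint_pos': [-1.245, 0.322, -0.07, 1.452, 0.023, 1.371, -0.057], 'joint_velocities': [-0.001, 0.001, 0.001, 0.001, 0.002, -0.0, 0.0], 'effort': [-0.0, -49.128, -0.404, -31.254, -0.064, 0.044, 0.0], 'eef_pos': [199.314, 618.124, 221.467], 'orientation': [0.109, 0.699, -0.11, 0.698], 'contact_force': [-0.176, -0.437, 0.042], 'torque': [-0.016, -0.062, 0.017], 'width': 87.006}
scene {'mtx': [[504.08, 0.0, 319.939], [0.0, 504.08, 193.18], [0.0, 0.0, 1.0]], 'xyz': [1147.221, 437.3, 918.835], 'orientation': [0.167, 0.306, 0.831, 0.433]}
cradle 0.58 [358. 246.] 5669
end_stop 0.51 [395. 237.] 264
vessel 0.84 [347. 213.] 1489
vessel 0.64 [196. 174.] 1237
cam_grip 0.73 [381. 219.] 1119
cam 0.88 [382. 218.] 1087
wrench 0.76 [354. 190.] 352
sample_bottle 0.6 [457. 296.] 2233
amber_bottle 0.89 [251. 226.] 1584
top {'mtx': [[430.743, 0.0, 321.324], [0.0, 430.743, 204.377], [0.0, 0.0, 1.0]], 'xyz': [392.122, 26.375, 994.955], 'orientation': [-0.072, 0.061, 0.714, -0.694]}
cradle 0.75 [269. 199.] 4601
end_stop 0.54 [236. 231.] 102
vessel 0.74 [462. 188.] 1810
vessel 0.63 [285. 213.] 1872
cam_grip 0.69 [245. 202.] 739
cam_grip 0.39 [358. 150.] 973
cam 0.6 [243. 204.] 712
wrench 0.65 [290. 267.] 647
sample_bottle 0.73 [285. 214.] 1913
sample_bottle 0.71 [162. 196.] 1479
sample_bottle 0.5 [291. 266.] 770
amber_bottle 0.81 [360. 150.] 1004
amber_bottle 0.42 [285. 213.] 1896
amber_bottle 0.23 [244. 201.] 771
```

View both.

```bash
python3 - <<'E'
import cv2,numpy as np
a=cv2.imread("pics/scene0.png");b=cv2.imread("pics/top0.png")
x=cv2.resize(a[130:350,170:500],None,fx=2.4,fy=2.4,interpolation=cv2.INTER_CUBIC)
y=cv2.resize(b[110:310,130:500],None,fx=2.1,fy=2.1,interpolation=cv2.INTER_CUBIC)
cv2.imwrite("pics/sc.png",x);cv2.imwrite("pics/tc.png",y)
E
```

```text
(no output)
```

View pics/sc.png

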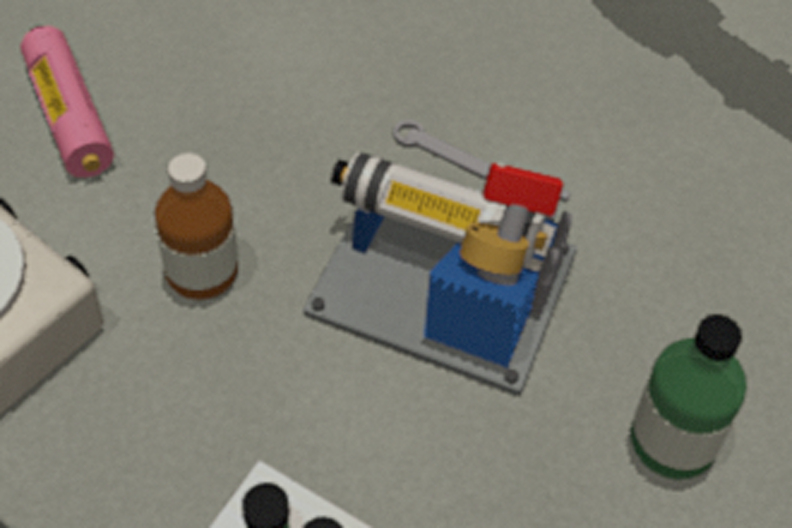

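View pics/tc.png

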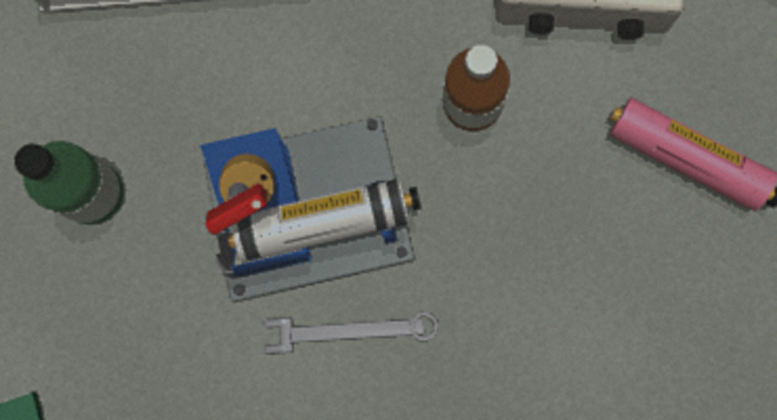

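Candidates: the silver vessel in the cradle (scene 347,213; top 285,213) and the pink bar lying loose (scene 196,174; top 462,188). The silver one in the blue vee is mine, and these crops confirm it: yellow scale up-slope, port end at left by the stop. The red knob is at top (245,202), white dot at its right end. Next I fit the cradle pose.

```bash
cat > fit.py <<'E'
from h import *
from scipy.optimize import least_squares
T=lambda l:[np.array(p)/2.1+[130,110] for p in l]; S=lambda l:[np.array(p)/2.4+[170,130] for p in l]
tp=T([(381,117),(413,258),(233,300)]); tc=[(84,-103,12),(-84,-103,12),(-84,103,12)]
sp=S([(306,310),(520,390),(575,248)]); sc=[(84,-103,12),(84,103,12),(-84,103,12)]
ct,cs=r.camera_params("top"),r.camera_params("scene")
def W(p,P):
    P=np.atleast_2d(np.array(P,float)); c,s=np.cos(p[2]),np.sin(p[2])
    return np.c_[p[0]+c*P[:,0]-s*P[:,1],p[1]+s*P[:,0]+c*P[:,1],P[:,2]]
f=lambda p:np.r_[(proj(ct,W(p,tc))-tp).ravel(),(proj(cs,W(p,sc))-sp).ravel()]
q=least_squares(f,[400,120,0.2]).x
E
python3 - <<'E'
from fit import *
print(q,np.round(f(q),1))
# vessel: scale corners both views; fit slide y0, roll th
def V(y0,th,a,w,rad):  # a along z, w across, rad outwards; roll th from up towards +x
    return (-29+rad*np.sin(th)+w*np.cos(th), y0+a, 71+rad*np.cos(th)-w*np.sin(th))
for th in (30,40,50):
    for y0 in (-6,-16):
        P=W(q,[V(y0,np.radians(th),a,w,19) for a in(-50,40) for w in(-14.5,14.5)])
        print(th,y0,"top",((proj(ct,P)-[130,110])*2.1).round().tolist(),"sc",((proj(cs,P)-[170,130])*2.4).round().tolist())
for y0 in (-6,-16):
  P=W(q,[(-29,y0-88,71),(-29,y0+88,71)]);print(((proj(ct,P)-[130,110])*2.1).round().tolist(),((proj(cs,P)-[170,130])*2.4).round().tolist())
# bar centre, scene/top centroid at z 149 -> cradle frame
R2=lambda w:(np.array([[np.cos(q[2]),np.sin(q[2])],[-np.sin(q[2]),np.cos(q[2])]])@(np.array(w)[:2]-q[:2]))
for c,px in ((ct,np.array([237,208])/2.1+[130,110]),(cs,np.array([523,190])/2.4+[170,130])):
    w=atz(c,px,155); print("bar",w,R2(w))
E
```

```text
[5.74679050e+02 1.46009381e+02 1.98885725e-01] [-0.8 -1.8  0.1 -0.2 -2.2  0.1 -2.3 -1.4  0.2 -0.4  1.  -2. ]
30 -6 top [[356.0, 208.0], [352.0, 188.0], [269.0, 228.0], [266.0, 207.0]] sc [[402.0, 172.0], [391.0, 203.0], [498.0, 205.0], [487.0, 236.0]]
30 -16 top [[365.0, 206.0], [361.0, 185.0], [278.0, 226.0], [276.0, 205.0]] sc [[391.0, 169.0], [380.0, 199.0], [487.0, 201.0], [476.0, 232.0]]
40 -6 top [[355.0, 204.0], [352.0, 187.0], [268.0, 224.0], [267.0, 207.0]] sc [[400.0, 175.0], [390.0, 207.0], [496.0, 208.0], [486.0, 240.0]]
40 -16 top [[365.0, 202.0], [361.0, 185.0], [278.0, 222.0], [276.0, 204.0]] sc [[390.0, 172.0], [380.0, 203.0], [485.0, 204.0], [475.0, 236.0]]
50 -6 top [[354.0, 201.0], [352.0, 187.0], [267.0, 220.0], [267.0, 207.0]] sc [[398.0, 179.0], [390.0, 210.0], [495.0, 212.0], [485.0, 243.0]]
50 -16 top [[364.0, 198.0], [361.0, 185.0], [277.0, 218.0], [277.0, 205.0]] sc [[388.0, 176.0], [379.0, 206.0], [484.0, 208.0], [474.0, 239.0]]
[[392.0, 201.0], [227.0, 239.0]] [[361.0, 178.0], [546.0, 241.0]]
[[402.0, 199.0], [236.0, 237.0]] [[351.0, 175.0], [535.0, 238.0]]
bar [547.23161592 193.3504304  155.        ] [-17.55286315  51.83081755]
bar [556.30652463 201.37606804 155.        ] [-7.07116245 57.90525399]
```

```bash
cat >> fit.py <<'E'
def tool(tilt,yaw,sgn):
    # tilt: tool top leans towards cradle +x by tilt rad; jaws in cradle x-z plane
    x=np.array([-np.sin(tilt),0,-np.cos(tilt)]); y=sgn*np.array([np.cos(tilt),0,-np.sin(tilt)])
    return R.from_euler("z",yaw)*R.from_matrix(np.c_[x,y,np.cross(x,y)])
def row(pos,Rt):
    s=r.read_state(); R0=R.from_quat(s["orientation"])
    d=R0.inv().apply(np.array(pos)-s["eef_pos"])/10; v=(R0.inv()*Rt).as_rotvec()
    print("row",np.round(v,3).tolist(),np.round(d,2).tolist(),"n",np.ceil(max(np.degrees(np.linalg.norm(v))/10.7,np.linalg.norm(d)/6.25)))
E
python3 - <<'E'
from fit import *
s=r.read_state();R0=R.from_quat(s["orientation"]);print("tool axes\n",R0.as_matrix().round(2))
p=r.camera_params("wrist");print("cam in tool",R0.inv().apply(np.array(p["xyz"])-s["eef_pos"]),"look",R0.inv().apply(R.from_quat(p["orientation"]).apply([0,0,-1])),"up",R0.inv().apply(R.from_quat(p["orientation"]).apply([0,1,0])), np.array(p["mtx"]).round(1).tolist())
for sg in(1,-1): row(W(q,[(-20,-10,300)])[0],tool(0,q[2],sg))
E
```

```text
tool axes
 [[ 0.    0.31  0.95]
 [ 0.    0.95 -0.31]
 [-1.    0.    0.  ]]
cam in tool [-1.61161690e+02  5.70321916e-02 -7.80214568e+01] look [ 9.59524777e-01 -1.19765160e-04  2.81624195e-01] up [ 2.81624203e-01  6.13790231e-05 -9.59524780e-01] [[284.3, 0.0, 324.4], [0.0, 284.3, 202.6], [0.0, 0.0, 1.0]]
row [1.06, 0.0, -0.0] [-7.74, -35.32, 48.96] n 10.0
row [-2.081, 0.0, 0.0] [-7.74, -35.32, 48.96] n 12.0
```

Request:
{"name": "drive_tool", "arguments": {
  "rows": [
    [[1.06,0,0,0,-35.3,49,-1],[1.06,0,0,0,-35.3,49,-1],[1.06,0,0,0,-35.3,49,-1],[1.06,0,0,0,-35.3,49,-1],[1.06,0,0,0,-35.3,49,-1],[1.06,0,0,0,-35.3,49,-1],[1.06,0,0,0,-35.3,49,-1],[1.06,0,0,0,-35.3,49,-1],[1.06,0,0,0,-35.3,49,-1],[1.06,0,0,0,-35.3,49,-1]]
  ]
}}

```text
clock: 2.15
eef_pos: [559.1, 128.9, 223.0]
orientation: [0.449, 0.546, -0.449, 0.547]
contact_force: [-0.6, 0.4, 0.4]
width: 86.8
```

```bash
python3 - <<'E'
from fit import *
import pickle
s=r.read_state();p=r.camera_params("wrist");im=r.snapshot("wrist");pickle.dump((s,p,im),open("w1.pkl","wb"))
for n in("vessel","cam_grip","end_stop"):
    for d in r.regions_of("wrist",n)[:2]: print(n,d["p"],d["at"],d["pixels"].sum())
cv2.imwrite("pics/w1.png",cv2.resize(im,(800,500),interpolation=cv2.INTER_CUBIC))
g=[(84,-103,12),(-84,-103,12),(-84,103,12),(84,103,12),(-29,-100,71),(-29,74,71)]
print((proj(p,W(q,g))*1.25).round().tolist())
E
```

```text
vessel 0.96 [311.8, 201.7] 5314
cam_grip 0.77 [343.4, 131.4] 5000
end_stop 0.67 [301.0, 92.0] 505
end_stop 0.47 [345.0, 131.5] 5016
[[496.0, 302.0], [349.0, 302.0], [338.0, 107.0], [511.0, 107.0], [396.0, 324.0], [393.0, 136.0]]
```

View pics/w1.png

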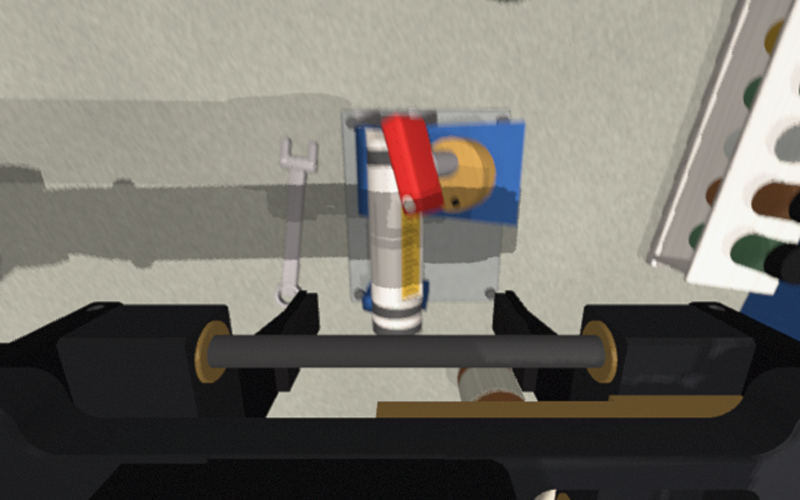

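```bash
cat > fit2.py <<'E'
from fit import *
import pickle
s1,p1,w1=pickle.load(open("w1.pkl","rb"))
wp=np.array([(343.5,109),(510.5,108.5),(499.5,300.5),(350.5,302)])/1.25; wc=[(-84,103,12),(84,103,12),(84,-103,12),(-84,-103,12)]
q=least_squares(lambda p:np.r_[f(p),1.5*(proj(p1,W(p,wc))-wp).ravel()],q,loss="soft_l1").x
ims={"t":(ct,cv2.imread("pics/top0.png")),"s":(cs,cv2.imread("pics/scene0.png")),"w":(p1,w1)}
C,Sn=np.cos(np.radians(35)),np.sin(np.radians(35))
Zk=np.array([-Sn,0,C]);U=np.array([C,0,Sn])
def barpts(g,t,L=31,B=8,H=16):
    X=np.cos(t)*U+np.sin(t)*np.array([0,-1,0]);Y=np.cross(Zk,X)
    return np.array([g+a*L*X+b*B*Y+c*H*Zk for a in(-1,1) for b in(-1,1) for c in(-1,1)])
def red(im):
    h=cv2.cvtColor(im,cv2.COLOR_BGR2HSV); return (((h[...,0]<6)|(h[...,0]>174))&(h[...,1]>190)&(h[...,2]>60)).astype(np.uint8)
def biggest(m):
    n,l,st,_=cv2.connectedComponentsWithStats(m); return (l==1+np.argmax(st[1:,4])).astype(np.uint8)
def hullmask(cam,P,k=4):
    h=cv2.convexHull((proj(cam,W(q,P))*16*k).astype(np.int32).reshape(-1,1,2)); m=np.zeros((400*k,640*k),np.uint8)
    cv2.fillConvexPoly(m,h,255,shift=4); return cv2.resize(m,(640,400),interpolation=cv2.INTER_AREA)/255.
E
python3 - <<'E'
from fit2 import *
from scipy.optimize import minimize
print("q",q,(proj(p1,W(q,wc))-wp).round(1).tolist())
M={k:cv2.morphologyEx(biggest(red(im)),cv2.MORPH_CLOSE,np.ones((5,5))) for k,(c,im) in ims.items()}
for k in M: print(k,M[k].sum(),np.argwhere(M[k]).mean(0)[::-1].round(1))
def cost(v,ks="tsw",pr=0):
    P=barpts(np.array([v[0],v[1],149]),v[2]); o=0
    for k in ks:
        h=hullmask(ims[k][0],P); e=np.abs(h-M[k]).sum()/M[k].sum(); o+=e
        if pr: print(k,round(e,2))
    return o
for ks in("tsw","w","s","t"):
    b=min((minimize(cost,[-12,55,t],args=(ks,),method="Nelder-Mead",options=dict(initial_simplex=[[-12,55,t],[-2,55,t],[-12,45,t],[-12,55,t+.4]],maxiter=120)) for t in(.8,1.2)),key=lambda z:z.fun)
    print(ks,b.x,b.fun)
    if ks=="tsw": cost(b.x,pr=1)
# yellow
for k,(c,im) in ims.items():
    h=cv2.cvtColor(im,cv2.COLOR_BGR2HSV); y=((h[...,0]>20)&(h[...,0]<34)&(h[...,1]>150)&(h[...,2]>60)).astype(np.uint8)
    a=proj(c,W(q,[(-29,-12,71)]))[0].astype(int); mm=np.zeros_like(y); cv2.circle(mm,tuple(int(i) for i in a),40 if k!="w" else 90,1,-1); y&=mm
    pts=np.argwhere(y)[:,::-1]; 
    print(k,len(pts))
    if len(pts)<10: continue
    (cx,cy),(w_,h_),an=cv2.minAreaRect(pts.astype(np.float32)); bx=cv2.boxPoints(((cx,cy),(w_,h_),an)).round(1)
    # roll by ray intersect: per-pixel centre -> nearest th on axis
    best=[]
    for th in np.radians(np.arange(20,65,1)):
        for a_ in np.arange(-70,60,2.):
            P=W(q,[(-29+19*np.sin(th),a_,71+19*np.cos(th))]); best.append((np.linalg.norm(proj(c,P)[0]-(cx,cy)),np.degrees(th),a_))
    best.sort(); print(" centre",round(cx,1),round(cy,1),"size",w_,h_,"th,y:",np.array(best[:3]).round(1).tolist(),bx.tolist())
E
```

```text
q [5.76571267e+02 1.45572099e+02 2.03461693e-01] [[-3.0, -0.4], [1.4, -1.1], [-1.0, 1.1], [0.1, 0.8]]
t 203 [622.7 256. ]
s 431 [387.5 208.4]
w 2222 [330.3 129.6]
tsw [-14.1170388   57.20514113   0.77860191] 3.6160310280114154
t 2.79
s 0.29
w 0.53
w [-12.69146773  51.55909029   1.11895904] 0.4028608743227264
s [-13.45273641  57.7467485    0.76480261] 0.286183522132751
t [ 3.36255928 50.10855814  0.39419172] 2.449009948807109
t 190
 centre 282.6 206.9 size 5.021862030029297 37.62649154663086 th,y: [[0.4, 31.0, -20.0], [0.4, 30.0, -20.0], [0.4, 32.0, -20.0]] [[263.70001220703125, 208.6999969482422], [300.3999938964844, 200.1999969482422], [301.5, 205.10000610351562], [264.79998779296875, 213.60000610351562]]
s 349
 centre 358.1 220.9 size 57.13411331176758 17.47305679321289 th,y: [[0.2, 56.0, 0.0], [0.2, 55.0, 0.0], [0.3, 57.0, 0.0]] [[329.5, 212.3000030517578], [339.20001220703125, 197.8000030517578], [386.70001220703125, 229.5], [377.0, 244.0]]
w 779
 centre 328.0 203.5 size 65.0 12.0 th,y: [[0.1, 39.0, -24.0], [0.3, 40.0, -24.0], [0.3, 38.0, -24.0]] [[322.0, 171.0], [334.0, 171.0], [334.0, 236.0], [322.0, 236.0]]
```

```bash
python3 - <<'E'
from fit2 import *
print(r.read_state()["clock"],s1["joint_pos"])
Rt=tool(np.radians(20),q[2],1); ax=W(q,[(-29,-45,71)])[0]; print(ax)
d=Rt.apply([1,0,0])
for b in(85,0): row(ax+d*(19-b),Rt)
E
```

```text
2.35 [-0.67506635  0.1615294   0.4513465   1.6623769  -0.0715294   1.33310799
 -0.01634375]
[557.26218812  95.64055158  71.        ]
row [-0.006, -0.002, -0.349] [8.95, 1.51, 3.53] n 2.0
row [-0.006, -0.002, -0.349] [16.94, -1.4, 3.56] n 3.0
```

Request:
{"name": "drive_tool", "arguments": {
  "rows": [
    [[0,0,-0.175,4,1.5,3.5,-1],[0,0,-0.349,8,1.5,3.5,-1],[0,0,-0.349,9,1.5,3.5,-1],[0,0,-0.349,9,1.5,3.5,-1],[0,0,-0.349,13,0.05,3.5,-1],[0,0,-0.349,15.5,-0.85,3.5,-1],[0,0,-0.349,16.9,-1.4,3.5,-1],[0,0,-0.349,16.9,-1.4,3.5,-1],[0,0,-0.349,16.9,-1.4,3.5,-1]]
  ]
}}

```text
clock: 3.48
eef_pos: [552.2, 95.5, 55.9]
orientation: [0.348, 0.616, -0.535, 0.462]
contact_force: [0.0, -0.2, -0.5]
width: 87.1
```

```bash
python3 - <<'E'
from fit2 import *
s=r.read_state();R0=R.from_quat(s["orientation"]);print(s["clock"],s["contact_force"],s["torque"],s["joint_pos"])
ax=W(q,[(-29,-45,71)])[0];print("axis in tool",R0.inv().apply(ax-s["eef_pos"]),"vessel dir in tool",R0.inv().apply([-np.sin(q[2]),np.cos(q[2]),0]), "tilt",np.degrees(np.arcsin(-R.from_euler("z",-q[2]).apply(R0.apply([1,0,0]))[0])))
p=r.camera_params("wrist");im=r.snapshot("wrist");cv2.imwrite("pics/w2.png",cv2.resize(im[:300],(800,375)))
a,b=proj(p,W(q,[(-29,-30,71),(-29,60,71)]))*1.25;print(a,b)
E
```

```text
3.475 [ 0.04112253 -0.22742844 -0.51188625] [-0.00124677 -0.31750794  0.02313436] [-0.5553779   0.56630068  0.46190419  1.56487598 -0.21739021  1.41579831
  0.15477889]
axis in tool [-15.85576233  -0.38433709   0.81341544] vessel dir in tool [ 0.0031696  -0.0051408  -0.99998176] tilt 19.74423504617563
[404.72767492 298.49480342] [403.32388622  74.76815422]
```

View pics/w2.png

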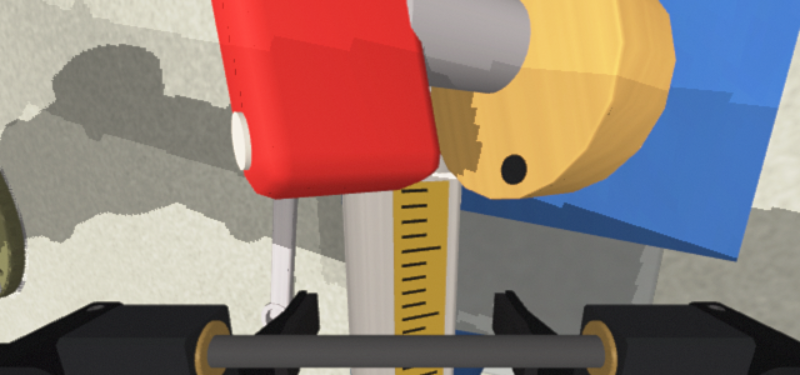

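The vessel edges (348 and 460 at row 290) sit midway between the fingertips, and the scale shows a roll of about 44°. Closing the fingers.

Request:
{"name": "drive_tool", "arguments": {
  "rows": [
    [[0,0,0,0,0,0,1],[0,0,0,0,0,0,1],[0,0,0,0,0,0,1],[0,0,0,0,0,0,1],[0,0,0,0,0,0,1]]
  ]
}}

```text
clock: 4.15
eef_pos: [550.3, 94.9, 55.8]
orientation: [0.347, 0.617, -0.536, 0.46]
contact_force: [-4.8, -0.8, 3.8]
width: 47.6
```

Request:
{"name": "drive_tool", "arguments": {
  "rows": [
    [[0,0,0.15,-0.02,0.24,0,1],[0,0,0.3,-0.07,0.47,0,1],[0,0,0.45,-0.16,0.69,0,1],[0,0,0.6,-0.28,0.9,0,1],[0,0,0.78,-0.47,1.12,0,1],[0,0,0.78,-0.47,1.12,0,1],[0,0,0.78,-0.47,1.12,0,1]]
  ]
}}

```text
clock: 5.03
eef_pos: [562.1, 97.2, 56.7]
orientation: [0.556, 0.439, -0.321, 0.629]
contact_force: [2.7, 0.4, -2.5]
width: 47.0
```

```bash
python3 - <<'E'
from fit2 import *
s=r.read_state();R0=R.from_quat(s["orientation"]);print(s["clock"],s["contact_force"],s["torque"],s["width"])
ax=W(q,[(-29,-45,71)])[0];print("axis in tool",R0.inv().apply(ax-s["eef_pos"]),"vessel dir in tool",R0.inv().apply([-np.sin(q[2]),np.cos(q[2]),0]), "tilt",np.degrees(np.arcsin(-R.from_euler("z",-q[2]).apply(R0.apply([1,0,0]))[0])))
p=r.camera_params("wrist");im=r.snapshot("wrist");b=r.snapshot("scene")
import pickle;pickle.dump((p,im,b),open("w3.pkl","wb"))
cv2.imwrite("pics/w3.png",np.vstack([cv2.resize(im[:300],(640,300)),cv2.resize(b[130:290,270:470],(375,300),interpolation=cv2.INTER_CUBIC)[:, :640] if 0 else cv2.copyMakeBorder(cv2.resize(b[130:290,270:470],(375,300),interpolation=cv2.INTER_CUBIC),0,0,0,265,0)]))
E
```

```text
5.025 [ 2.73418886  0.35975549 -2.53987648] [-0.23703705  0.34394653 -0.07215877] 47.016973299547026
axis in tool [-15.10923497   1.33676747   0.56030924] vessel dir in tool [-0.00111413 -0.00670678 -0.99997689] tilt -24.7060497377666
```

View pics/w3.png

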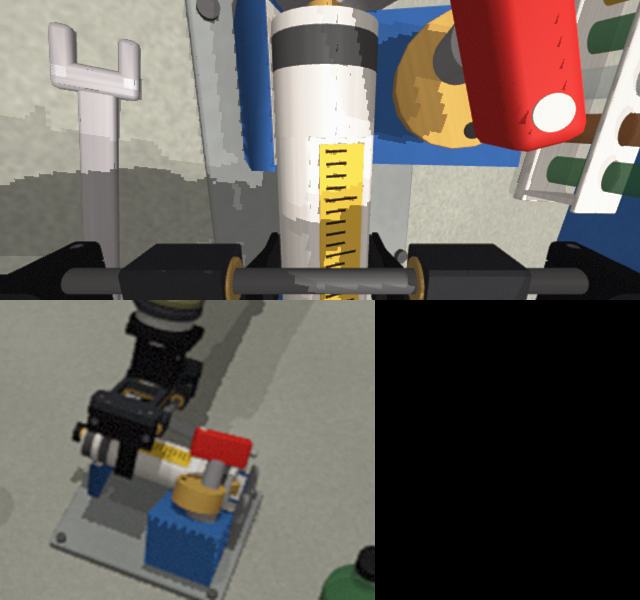

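```bash
cat > roll.py <<'E'
from fit2 import *
def roll(p,im,rows,ay=None,pr=True):
    """fit axis lateral offset dx, height dz, scale half width b and roll th (deg, + towards cradle +x) from edges in wrist picture"""
    h=cv2.cvtColor(im,cv2.COLOR_BGR2HSV); obs=[]
    for v in rows:
        y=np.where((h[v,:,0]>20)&(h[v,:,0]<34)&(h[v,:,1]>120))[0]; a=proj(p,W(q,[(-29,0,71)]))[0,0]
        y=y[np.abs(y-a)<60]
        if len(y)<15: continue
        obs.append((v,y.min(),y.max()+1))
    obs=np.array(obs)
    def model(prm,sel):
        th,b=prm; A=np.arange(-80,60,4.); out=[]
        for w in(-b,b):
            P=W(q,[(-29+19*np.sin(th)+w*np.cos(th),a,71+19*np.cos(th)-w*np.sin(th)) for a in A]); u=proj(p,P)
            i=np.argsort(u[:,1]); out.append(np.interp(sel,u[i,1],u[i,0]))
        return out
    def e(prm):
        l,rr=model(prm,obs[:,0]+.5); return np.r_[l-obs[:,1],rr-obs[:,2]]
    z=least_squares(e,[0,8],loss="soft_l1")
    if pr: print("roll deg",np.degrees(z.x[0]).round(2),"half width",z.x[1].round(2),"rms",np.sqrt(np.mean(e(z.x)**2)).round(2),"n",len(obs))
    # silhouette predicted
    v=rows[len(rows)//2]; ph=np.linspace(0,2*np.pi,73); u=np.vstack([proj(p,W(q,[(-29+24*np.sin(t),a,71+24*np.cos(t)) for t in ph])) for a in np.arange(-80,60,2.)])
    k=np.abs(u[:,1]-v)<2; print("pred silhouette row",v,u[k,0].min().round(1),u[k,0].max().round(1),"obs yellow",obs[len(obs)//2])
E
python3 - <<'E'
from roll import *
p,im,b=pickle.load(open("w3.pkl","rb"))
roll(p,im,range(148,230))
g=cv2.cvtColor(im,cv2.COLOR_BGR2GRAY)
m=g[180:196].mean(0); print(m[260:400].astype(int).tolist())
E
```

```text
roll deg -6.1 half width 10.51 rms 0.37 n 82
pred silhouette row 189 282.1 374.2 obs yellow [189 320 362]
[115, 112, 94, 91, 92, 93, 92, 93, 93, 92, 92, 92, 92, 92, 92, 92, 91, 96, 116, 126, 130, 141, 152, 158, 164, 171, 180, 185, 188, 192, 196, 201, 206, 212, 217, 219, 219, 220, 223, 227, 228, 229, 229, 230, 231, 233, 235, 239, 241, 233, 234, 250, 250, 250, 250, 250, 250, 249, 221, 182, 221, 221, 216, 216, 216, 216, 195, 181, 184, 185, 186, 185, 186, 186, 186, 180, 179, 182, 179, 177, 177, 182, 187, 187, 189, 191, 206, 212, 212, 212, 209, 208, 208, 209, 209, 209, 209, 208, 205, 204, 204, 204, 211, 232, 239, 241, 243, 243, 241, 227, 199, 170, 167, 167, 167, 167, 167, 166, 166, 166, 166, 166, 166, 166, 167, 167, 167, 168, 167, 168, 167, 167, 167, 166, 166, 166, 166, 165, 165, 165]
```

Request:
{"name": "drive_tool", "arguments": {
  "rows": [
    [[0,0,0,0,0,-0.3,1],[0,0,0,0,0,-0.6,1],[0,0,0,0,0,-0.8,1],[0,0,0,0,0,-0.8,1]]
  ]
}}

```text
clock: 5.62
eef_pos: [561.1, 103.9, 56.1]
orientation: [0.555, 0.438, -0.322, 0.63]
contact_force: [4.6, -3.4, -4.1]
width: 47.5
```

Request:
{"name": "drive_tool", "arguments": {
  "rows": [
    [[0,0,0,0,0,-0.2,1],[0,0,0,0,0,-0.4,1],[0,0,0,0,0,-0.4,1]]
  ]
}}

```text
clock: 6.0
eef_pos: [560.7, 106.7, 55.9]
orientation: [0.554, 0.438, -0.323, 0.63]
contact_force: [3.5, -3.0, -4.3]
width: 47.3
```

Request:
{"name": "drive_tool", "arguments": {
  "rows": [
    [[0,0,0,0,0,-0.2,1],[0,0,0,0,0,-0.4,1],[0,0,0,0,0,-0.4,1]]
  ]
}}

```text
clock: 6.38
eef_pos: [560.3, 109.5, 55.7]
orientation: [0.554, 0.437, -0.323, 0.63]
contact_force: [3.3, -3.1, -3.4]
width: 47.3
```

Request:
{"name": "drive_tool", "arguments": {
  "rows": [
    [[0,0,0,0,0,-0.2,1],[0,0,0,0,0,-0.4,1],[0,0,0,0,0,-0.4,1]]
  ]
}}

```text
clock: 6.75
eef_pos: [560.3, 109.8, 55.5]
orientation: [0.554, 0.436, -0.325, 0.631]
contact_force: [3.0, -9.3, -1.0]
width: 47.6
```

Request:
{"name": "drive_tool", "arguments": {
  "rows": [
    [[0,0,0,0,0,-0.3,1],[0,0,0,0,0,-0.5,1],[0,0,0,0,0,-0.5,1]]
  ]
}}

```text
clock: 7.12
eef_pos: [560.4, 109.8, 55.4]
orientation: [0.553, 0.434, -0.327, 0.631]
contact_force: [3.9, -12.1, -0.6]
width: 47.4
```

```bash
python3 - <<'E'
from roll import *
s=r.read_state();R0=R.from_quat(s["orientation"]);print(s["clock"],s["contact_force"],s["torque"],s["width"])
print("tilt",np.degrees(np.arcsin(-R.from_euler("z",-q[2]).apply(R0.apply([1,0,0]))[0])))
p=r.camera_params("wrist");im=r.snapshot("wrist");pickle.dump((p,im),open("w4.pkl","wb"))
roll(p,im,range(148,230))
cv2.imwrite("pics/w4.png",cv2.resize(im[0:250,230:430],(600,750),interpolation=cv2.INTER_CUBIC)[:600])
E
```

```text
7.125 [  3.88462471 -12.05852346  -0.62502493] [-2.72090337 -0.16661091 -0.67916621] 47.43787605324011
tilt -24.465286954415838
roll deg -5.31 half width 10.48 rms 0.36 n 82
pred silhouette row 189 280.7 374.1 obs yellow [189 319 362]
```

View pics/w4.png

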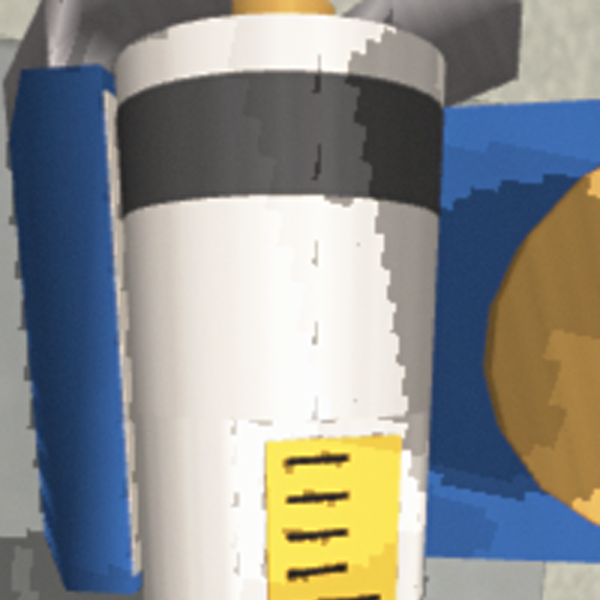

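Vessel front face is on the stop fork; flat edges at crop columns 236 and ~415 put the roll about 2–3° past upright. I'll correct slightly, release, and measure from straight above.

Request:
{"name": "drive_tool", "arguments": {
  "rows": [
    [[0,0,-0.04,0,-0.06,-0.3,1],[0,0,-0.04,0,-0.06,-0.3,1],[0,0,-0.04,0,-0.06,0,1],[0,0,-0.04,0,-0.06,0,-1],[0,0,-0.04,0,-0.06,0,-1],[0,0,-0.04,0,-0.06,0,-1],[0,0,-0.04,0,-0.06,0,-1]]
  ]
}}

```text
clock: 8.05
eef_pos: [559.8, 109.9, 55.2]
orientation: [0.544, 0.445, -0.34, 0.625]
contact_force: [0.2, 0.3, 0.3]
width: 79.2
```

```bash
python3 - <<'E'
from fit2 import *
s=r.read_state();R0=R.from_quat(s["orientation"]);print(s["clock"],s["contact_force"],s["torque"],s["width"])
Rt=tool(0,q[2],1)
print("back off 10cm along -x then:")
row(W(q,[(-30,-45,150)])[0],Rt)
E
```

```text
8.05 [0.20133492 0.34508587 0.33786761] [-0.15569309  0.47815081 -0.00991644] 79.18653646298014
back off 10cm along -x then:
row [-0.014, 0.014, -0.387] [-9.0, 3.0, 1.46] n 3.0
```

Request:
{"name": "drive_tool", "arguments": {
  "rows": [
    [[0,0,0,-4,0,0.5,-1],[0,0,0,-8,0,1.4,-1],[-0.014,0.014,-0.18,-9,1.5,1.4,-1],[-0.014,0.014,-0.387,-9,3,1.4,-1],[-0.014,0.014,-0.387,-9,3,1.4,-1],[-0.014,0.014,-0.387,-9,3,1.4,-1],[-0.014,0.014,-0.387,-9,3,1.4,-1]]
  ]
}}

```text
clock: 8.93
eef_pos: [555.1, 95.5, 150.2]
orientation: [0.447, 0.548, -0.446, 0.548]
contact_force: [-0.6, -0.5, -0.1]
width: 87.0
```

```bash
python3 - <<'E'
from roll import *
s=r.read_state();R0=R.from_quat(s["orientation"]);print(s["clock"],s["eef_pos"],R.from_euler("z",-q[2]).apply(R0.apply([1,0,0])))
p=r.camera_params("wrist");im=r.snapshot("wrist");t=r.snapshot("top");sc=r.snapshot("scene");pickle.dump((s,p,im,t,sc),open("w5.pkl","wb"))
roll(p,im,range(150,215))
o=np.zeros((600,800,3),np.uint8)
o[:600,:480]=cv2.resize(im[60:260,240:400],(480,600),interpolation=cv2.INTER_CUBIC)
o[:300,480:]=cv2.resize(t[170:260,220:316],(320,300),interpolation=cv2.INTER_CUBIC)
o[300:,480:]=cv2.resize(sc[175:265,315:411],(320,300),interpolation=cv2.INTER_CUBIC)
cv2.imwrite("pics/w5.png",o)
E
```

```text
8.925 [555.1226901   95.47390842 150.23824605] [ 7.87822202e-04  1.36321161e-03 -9.99998760e-01]
roll deg -2.35 half width 10.52 rms 0.46 n 63
pred silhouette row 182 299.5 355.4 obs yellow [182 314 340]
```

View pics/w5.png

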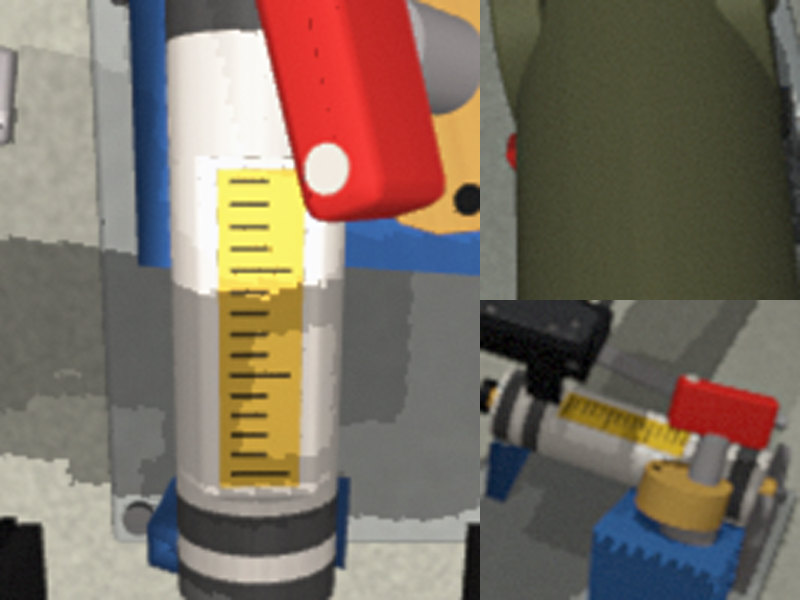

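```bash
python3 - <<'E'
from roll import *
s,p,im,t,sc=pickle.load(open("w5.pkl","rb"))
for a,b in((165,172),(190,196),(205,212)):
    m=im[a:b].mean(0)[288:362]; print(a,[f"{288+i}:{int(x[0])},{int(x[2])}" for i,x in enumerate(m) if i<30 or i>45])
E
```

```text
165 ['288:90,93', '289:91,93', '290:92,93', '291:92,94', '292:92,94', '293:92,93', '294:92,93', '295:91,93', '296:91,94', '297:100,106', '298:116,127', '299:121,132', '300:124,135', '301:128,140', '302:129,141', '303:131,143', '304:131,144', '305:133,146', '306:141,154', '307:149,164', '308:153,167', '309:154,168', '310:154,169', '311:156,169', '312:146,167', '313:61,161', '314:43,161', '315:46,161', '316:45,154', '317:41,137', '334:47,162', '335:49,167', '336:51,173', '337:51,173', '338:51,173', '339:50,172', '340:82,168', '341:156,171', '342:161,174', '343:176,192', '344:173,190', '345:169,186', '346:158,174', '347:149,164', '348:144,159', '349:144,158', '350:140,154', '351:131,144', '352:122,134', '353:114,125', '354:93,97', '355:90,92', '356:90,91', '357:90,92', '358:90,93', '359:90,92', '360:91,93', '361:90,92']
190 ['288:92,94', '289:92,93', '290:92,94', '291:92,93', '292:93,95', '293:92,93', '294:93,94', '295:92,94', '296:92,94', '297:93,96', '298:106,114', '299:118,129', '300:122,134', '301:126,138', '302:127,139', '303:131,143', '304:131,143', '305:130,143', '306:136,149', '
[... 712 characters left out ...]
,105', '299:116,127', '300:122,133', '301:124,136', '302:127,139', '303:129,141', '304:131,143', '305:129,142', '306:134,147', '307:142,156', '308:148,162', '309:151,165', '310:152,167', '311:153,167', '312:145,166', '313:73,160', '314:44,158', '315:44,159', '316:44,155', '317:38,129', '334:61,200', '335:60,196', '336:60,196', '337:59,196', '338:59,197', '339:85,201', '340:155,201', '341:187,205', '342:191,210', '343:193,212', '344:189,206', '345:174,190', '346:157,172', '347:146,161', '348:143,157', '349:139,152', '350:125,138', '351:120,132', '352:115,125', '353:111,113', '354:111,112', '355:110,112', '356:109,112', '357:110,112', '358:110,112', '359:110,112', '360:110,112', '361:110,112']
```

```bash
cat > knob.py <<'E'
from fit2 import *
from scipy.optimize import minimize
def rmask(cam,im,g0=(-13.5,53,149),rad=None):
    h=cv2.cvtColor(im,cv2.COLOR_BGR2HSV); m=(((h[...,0]<8)|(h[...,0]>172))&(h[...,1]>150)&(h[...,2]>50)).astype(np.uint8)
    n,l,st,c=cv2.connectedComponentsWithStats(m); u=proj(cam,W(q,[g0]))[0]
    i=1+np.argmin([np.linalg.norm(c[j]-u)+(1e4 if st[j,4]<60 else 0) for j in range(1,n)]); P=np.argwhere(l==i)[:,::-1].astype(np.int32)
    o=np.zeros_like(m); cv2.fillConvexPoly(o,cv2.convexHull(P.reshape(-1,1,2)),1); return o
def fitk(L,t0=1.1,gx=-13.5,fixed=True):
    M=[(c,rmask(c,im)) for c,im in L]
    def cost(v):
        P=barpts(np.array([gx if len(v)<3 else v[2],v[0],149]),v[1]); return sum(np.abs(hullmask(c,P)-m).sum()/m.sum() for c,m in M)/len(M)
    S=[]
    for t in(t0-.3,t0+.1):
        x0=[53,t] if fixed else [53,t,gx]; sx=[x0]+[[x0[j]+(i==j)*(6,.3,5)[j] for j in range(len(x0))] for i in range(len(x0))]
        S.append(minimize(cost,x0,method="Nelder-Mead",options=dict(initial_simplex=sx,maxiter=100)))
    b=min(S,key=lambda z:z.fun); return b.x.round(2),round(b.fun,3),[int(m.sum()) for _,m in M]
E
python3 - <<'E'
from knob import *
s,p5,w5,t5,sc5=pickle.load(open("w5.pkl","rb"))
D={"w1":(p1,w1),"t0":ims["t"],"s0":ims["s"],"s5":(cs,sc5),"w5":(p5,w5)}
for k,v in D.items(): print(k,fitk([v]),fitk([v],fixed=False))
print("all",fitk(list(D.values())),fitk(list(D.values()),fixed=False))
E
```

```text
w1 (array([53.53,  1.21]), np.float64(0.213), [2601]) (array([ 53.02,   1.18, -13.65]), np.float64(0.212), [2601])
t0 (array([51.6 ,  1.16]), np.float64(0.402), [358]) (array([ 54.79,   1.21, -18.52]), np.float64(0.19), [358])
s0 (array([57.71,  1.44]), np.float64(0.141), [513]) (array([ 57.26,   0.95, -13.88]), np.float64(0.145), [513])
s5 (array([56.7 ,  1.42]), np.float64(0.132), [516]) (array([ 56.76,   1.43, -14.91]), np.float64(0.129), [516])
w5 (array([54.67,  1.25]), np.float64(0.186), [6258]) (array([ 55.31,   1.19, -15.03]), np.float64(0.168), [6258])
all (array([55.12,  1.23]), np.float64(0.24), [2601, 358, 513, 516, 6258]) (array([ 55.16,   1.23, -15.8 ]), np.float64(0.213), [2601, 358, 513, 516, 6258])
```

```bash
cat >> knob.py <<'E'
G=np.array([-15,54.5,149.])
def ktool(t):
    X=np.cos(t)*U+np.sin(t)*np.array([0,-1,0]); x=-Zk
    return R.from_euler("z",q[2])*R.from_matrix(np.c_[x,np.cross(X,x),X])
def kpos(h): return W(q,[G+Zk*(h-19)])[0]
E
python3 - <<'E'
from knob import *
print(r.read_state()["clock"],r.read_state()["joint_pos"].round(2))
for h in(75,3): row(kpos(h),ktool(1.21))
E
```

```text
9.075 [-0.76  0.2   0.62  1.78 -0.13  1.19  0.1 ]
row [-0.35, -0.112, 0.602] [-4.38, -1.63, -9.9] n 4.0
row [-0.35, -0.112, 0.602] [1.52, 2.49, -9.89] n 4.0
```

Request:
{"name": "drive_tool", "arguments": {
  "rows": [
    [[0,0,0,-5,0,0,-1],[-0.08,-0.03,0.15,-7,-1,-2,-1],[-0.17,-0.06,0.3,-7,-1.6,-6,-1],[-0.25,-0.08,0.45,-6,-1.6,-9.9,-1],[-0.35,-0.11,0.6,-4.4,-1.6,-9.9,-1],[-0.35,-0.11,0.6,-4.4,-1.6,-9.9,-1],[-0.35,-0.11,0.6,-4.4,-1.6,-9.9,-1],[-0.35,-0.11,0.6,-4.4,-1.6,-9.9,-1]]
  ]
}}

```text
clock: 10.07
eef_pos: [522.6, 190.2, 199.6]
orientation: [0.466, 0.428, -0.186, 0.751]
contact_force: [-0.6, 0.4, -0.5]
width: 87.2
```

```bash
python3 - <<'E'
from knob import *
s=r.read_state();print(s["clock"],s["contact_force"].round(1),s["joint_pos"].round(2))
row(kpos(3),ktool(1.21))
p=r.camera_params("wrist");im=r.snapshot("wrist")
print(fitk([(p,im)],fixed=False), fitk([(p,im)]))
P=barpts(G,1.21);u=proj(p,W(q,P))
for a in range(8):
  for b in range(a):
    if bin(a^b).count("1")==1: cv2.line(im,tuple(u[a].astype(int).tolist()),tuple(u[b].astype(int).tolist()),(0,255,0),1)
cv2.imwrite("pics/w6.png",im)
E
```

```text
10.075 [-0.6  0.4 -0.5] [-0.82 -0.3   0.27  2.25  0.46  0.64 -0.28]
row [-0.005, -0.002, -0.004] [7.4, -0.54, -0.16] n 2.0
(array([ 55.63,   1.26, -16.19]), np.float64(0.113), [1635]) (array([51.35,  1.23]), np.float64(0.235), [1635])
```

View pics/w6.png

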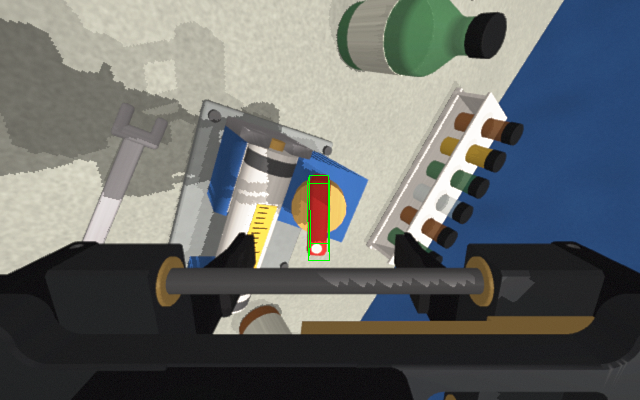

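Bar lies centred between the open fingers with the white dot at (317,249), and the overlay fits it. Descending.

Request:
{"name": "drive_tool", "arguments": {
  "rows": [
    [[0,0,0,3,-0.5,-0.1,-1],[0,0,0,6,-0.5,-0.1,-1],[0,0,0,7.4,-0.5,-0.1,-1],[0,0,0,7.4,-0.5,-0.1,-1],[0,0,0,7.4,-0.5,-0.1,-1]]
  ]
}}

```text
clock: 10.75
eef_pos: [560.5, 197.9, 137.3]
orientation: [0.466, 0.428, -0.186, 0.751]
contact_force: [0.4, 0.1, -0.0]
width: 87.1
```

```bash
python3 - <<'E'
from knob import *
s=r.read_state();print(s["clock"],s["contact_force"].round(1),s["joint_pos"].round(2))
row(kpos(3),ktool(1.23))
E
```

```text
10.75 [ 0.4  0.1 -0. ] [-0.81 -0.12  0.32  2.25  0.47  0.45 -0.29]
row [0.015, -0.002, -0.006] [0.07, -0.13, -0.05] n 1.0
```

Request:
{"name": "drive_tool", "arguments": {
  "rows": [
    [[0,0,0,0.1,-0.1,0,1],[0,0,0,0.1,-0.1,0,1],[0,0,0,0.1,-0.1,0,1],[0,0,0,0.1,-0.1,0,1],[0,0,0,0.1,-0.1,0,1],[0,0,0,0.1,-0.1,0,1],[0,0,0,0.1,-0.1,0,1]]
  ]
}}

```text
clock: 11.62
eef_pos: [560.4, 197.5, 135.8]
orientation: [0.466, 0.428, -0.186, 0.751]
contact_force: [0.4, 0.2, 0.6]
width: 24.8
```

Request:
{"name": "drive_tool", "arguments": {
  "rows": [
    [[0,0,0,0,0,0,1],[0,0,0,0,0,0,1],[0,0,0,0,0,0,1]]
  ]
}}

```text
clock: 12.0
eef_pos: [560.4, 197.5, 135.9]
orientation: [0.466, 0.428, -0.186, 0.751]
contact_force: [-0.8, -0.8, -0.8]
width: 18.0
```

Request:
{"name": "drive_tool", "arguments": {
  "rows": [
    [[0,0,0,0,0,0,1],[0.15,0,0,0,0,0,1],[0.3,0,0,0,0,0,1],[0.45,0,0,0,0,0,1],[0.6,0,0,0,0,0,1],[0.75,0,0,0,0,0,1],[0.85,0,0,0,0,0,1],[0.85,0,0,0,0,0,1]]
  ]
}}

```text
clock: 13.0
eef_pos: [559.1, 197.3, 134.8]
orientation: [0.734, 0.314, -0.347, 0.492]
contact_force: [-6.0, -0.7, 2.0]
width: 18.0
```

```bash
cat >> knob.py <<'E'
def kang():
    s=r.read_state();R0=R.from_quat(s["orientation"]); z=R.from_euler("z",-q[2]).apply(R0.apply([0,0,1])); x=R.from_euler("z",-q[2]).apply(R0.apply([1,0,0]))
    d=R0.inv().apply(kpos(3)-s["eef_pos"])
    print("clock",s["clock"],"hand t",np.arctan2(-z[1],z@U).round(3),"axis err deg",np.degrees(np.arccos(-x@Zk)).round(2),"to axis(tool mm)",d.round(1),"F",s["contact_force"].round(1),"M tool",R0.inv().apply(s["torque"]).round(2),"w",round(s["width"],1),"q",s["joint_pos"].round(2))
E
python3 -c "
from knob import *
kang()"
```

```text
clock 13.0 hand t 2.064 axis err deg 0.21 to axis(tool mm) [-0.4  1.  -0.9] F [-6.  -0.7  2. ] M tool [-0.25 -0.66 -1.28] w 18.0 q [-0.71 -0.12  0.22  2.26  0.44  0.44 -1.12]
```

Request:
{"name": "drive_tool", "arguments": {
  "rows": [
    [[0.1,0,0,0,0,0,1],[0.2,0,0,0,0,0,1],[0.3,0,0,0,0,0,1],[0.4,0,0,0,0,0,1],[0.4,0,0,0,0,0,1]]
  ]
}}

```text
clock: 13.62
eef_pos: [558.7, 197.4, 134.6]
orientation: [0.817, 0.239, -0.402, 0.338]
contact_force: [-2.9, 0.0, 3.3]
width: 18.8
```

```bash
python3 -c "
from knob import *
kang()"
```

```text
clock 13.625 hand t 2.461 axis err deg 0.18 to axis(tool mm) [-0.4  1.1 -1.4] F [-2.9  0.   3.3] M tool [-0.65 -0.93 -0.91] w 18.8 q [-0.67 -0.11  0.18  2.25  0.43  0.44 -1.51]
```

Request:
{"name": "drive_tool", "arguments": {
  "rows": [
    [[0.08,0,0,0,0,0,1],[0.16,0,0,0,0,0,1],[0.25,0,0,0,0,0,1],[0.25,0,0,0,0,0,1]]
  ]
}}

```text
clock: 14.12
eef_pos: [559.3, 198.5, 135.3]
orientation: [0.852, 0.189, -0.427, 0.236]
contact_force: [3.4, 1.8, -1.2]
width: 21.7
```

```bash
python3 -c "
from knob import *
kang()"
```

```text
clock 14.125 hand t 2.704 axis err deg 0.3 to axis(tool mm) [-0.3  1.  -0.2] F [ 3.4  1.8 -1.2] M tool [-1.49 -0.1  -0.4 ] w 21.7 q [-0.65 -0.11  0.16  2.25  0.42  0.44 -1.75]
```

Request:
{"name": "drive_tool", "arguments": {
  "rows": [
    [[-0.1,0,0,0,0,0,1],[-0.17,0,0,0,0,0,1],[-0.17,0,0,0,0,0,-1],[-0.17,0,0,0,0,0,-1],[-0.17,0,0,0,0,0,-1],[-0.17,0,0,0,0,0,-1],[-0.17,0,0,0,0,0,-1]]
  ]
}}

```text
clock: 15.0
eef_pos: [559.3, 198.4, 135.3]
orientation: [0.829, 0.225, -0.41, 0.308]
contact_force: [-0.1, 0.2, -0.3]
width: 61.2
```

Request:
{"name": "drive_tool", "arguments": {
  "rows": [
    [[0,0,0,-3,0,0,-1],[0,0,0,-6,0,0,-1],[0,0,0,-7,0,0,-1],[0,0,0,-7,0,0,-1],[0,0,0,-7,0,0,-1]]
  ]
}}

```text
clock: 15.62
eef_pos: [519.8, 189.7, 191.3]
orientation: [0.829, 0.224, -0.41, 0.308]
contact_force: [0.6, -0.8, -0.3]
width: 86.8
```

```bash
python3 - <<'E'
from knob import *
kang()
p=r.camera_params("wrist");im=r.snapshot("wrist");print(fitk([(p,im)],t0=2.5,fixed=False),fitk([(p,im)],t0=2.5,gx=-15.5))
row(W(q,[(-30,-45,220)])[0],tool(0,q[2],1))
pickle.dump((p,im),open("w7.pkl","wb"))
E
```

```text
clock 15.625 hand t 2.534 axis err deg 0.21 to axis(tool mm) [68.9  1.2 -1.1] F [ 0.6 -0.8 -0.3] M tool [-0.1  -0.67 -0.41] w 86.8 q [-0.67 -0.28  0.14  2.26  0.39  0.6  -1.55]
(array([ 57.15,   2.35, -15.18]), np.float64(0.118), [1770]) (array([56.84,  2.35]), np.float64(0.119), [1770])
row [-0.931, -0.297, -0.562] [-1.42, 9.91, 3.2] n 7.0
```

Request:
{"name": "drive_tool", "arguments": {
  "rows": [
    [[0,0,0,-3,0,0,-1],[-0.15,-0.05,-0.09,-4,2,1,-1],[-0.3,-0.1,-0.18,-4,4,1.5,-1],[-0.45,-0.15,-0.27,-4,6,2,-1],[-0.6,-0.2,-0.36,-3,8,2.5,-1],[-0.75,-0.25,-0.45,-1.4,9.9,3.2,-1],[-0.93,-0.3,-0.56,-1.4,9.9,3.2,-1],[-0.93,-0.3,-0.56,-1.4,9.9,3.2,-1],[-0.93,-0.3,-0.56,-1.4,9.9,3.2,-1]]
  ]
}}

```text
clock: 16.8
eef_pos: [556.9, 96.2, 217.8]
orientation: [0.446, 0.547, -0.448, 0.548]
contact_force: [0.7, -0.4, -0.2]
width: 87.2
```

```bash
python3 - <<'E'
from roll import *
from knob import *
kang()
s=r.read_state();p=r.camera_params("wrist");im=r.snapshot("wrist");pickle.dump((s,p,im),open("w8.pkl","wb"))
print(fitk([(p,im)],t0=2.5,gx=-15.5),fitk([(p,im)],t0=2.5,fixed=False))
row(W(q,[(-30,-45,150)])[0],tool(0,q[2],1))
u=proj(p,W(q,[(-20,10,90)]))[0].astype(int);print(u)
cv2.imwrite("pics/w8.png",cv2.resize(im[50:250,220:420],(600,600),interpolation=cv2.INTER_CUBIC))
E
```

```text
clock 16.8 hand t 1.571 axis err deg 35.1 to axis(tool mm) [ 81.5  23.3 -99.2] F [ 0.7 -0.4 -0.2] M tool [ 0.04 -0.04 -0.11] w 87.2 q [-0.41  0.14  0.21  1.68 -0.03  1.32  0.01]
(array([55.77,  2.41]), np.float64(0.187), [3021]) (array([ 55.03,   2.43, -16.54]), np.float64(0.179), [3021])
row [-0.004, 0.003, 0.001] [6.82, -0.01, -0.01] n 2.0
[334 143]
```

View pics/w8.png

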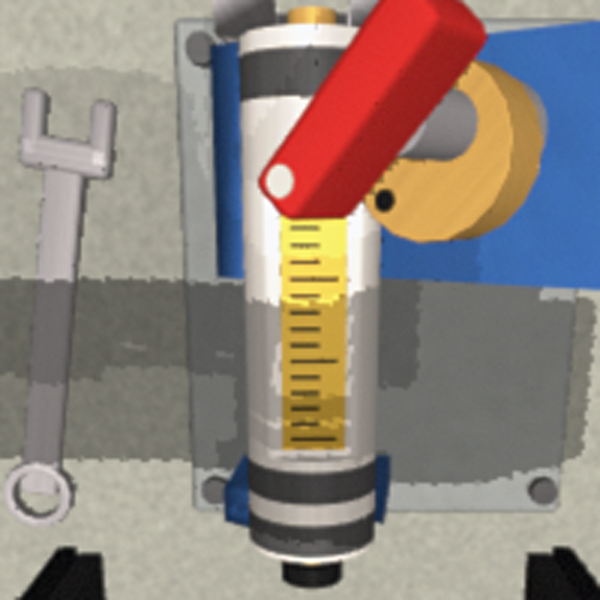

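Vessel still home with its flat up (edges 248/377, scale 283–345, so about 1.7° off). The lobe's white dot at (280,181) gives a knob turn of ~2.4. That's tight but only modestly, so I'll regrip and add a bit.

```bash
python3 - <<'E'
from knob import *
for h in(75,3): row(kpos(h),ktool(2.42))
E
```

```text
row [0.819, 0.263, 0.572] [2.3, -1.77, -9.94] n 6.0
row [0.819, 0.263, 0.572] [8.2, 2.37, -9.98] n 6.0
```

Request:
{"name": "drive_tool", "arguments": {
  "rows": [
    [[0.13,0.04,0.09,-3,0,-1,-1],[0.27,0.09,0.19,-3,-1,-4,-1],[0.4,0.13,0.28,-3,-1.8,-7,-1],[0.54,0.17,0.38,-2,-1.8,-9.9,-1],[0.68,0.22,0.48,0,-1.8,-9.9,-1],[0.82,0.26,0.57,2.3,-1.8,-9.9,-1],[0.82,0.26,0.57,2.3,-1.8,-9.9,-1],[0.82,0.26,0.57,2.3,-1.8,-9.9,-1]]
  ]
}}

```text
clock: 17.85
eef_pos: [520.1, 188.5, 196.4]
orientation: [0.808, 0.246, -0.399, 0.356]
contact_force: [0.8, 0.1, 0.5]
width: 87.0
```

```bash
python3 - <<'E'
from knob import *
kang(); row(kpos(3),ktool(2.42))
p=r.camera_params("wrist");im=r.snapshot("wrist");print(fitk([(p,im)],t0=2.4,fixed=False))
E
```

```text
clock 17.85 hand t 2.419 axis err deg 0.15 to axis(tool mm) [73.  -1.6  0.1] F [0.8 0.1 0.5] M tool [-0.03 -0.6  -0.41] w 87.0 q [-0.39 -0.27 -0.11  2.24  0.25  0.6  -1.32]
row [0.001, 0.003, -0.0] [7.3, -0.16, 0.01] n 2.0
(array([ 57.24,   2.34, -14.94]), np.float64(0.106), [1669])
```

Request:
{"name": "drive_tool", "arguments": {
  "rows": [
    [[0,0,0,3,-0.15,0,-1],[0,0,0,6,-0.15,0,-1],[0,0,0,7.2,-0.15,0,-1],[0,0,0,7.2,-0.15,0,-1],[0,0,0,7.2,-0.15,0,1],[0,0,0,7.2,-0.15,0,1],[0,0,0,7.2,-0.15,0,1],[0,0,0,7.2,-0.15,0,1],[0,0,0,7.2,-0.15,0,1],[0,0,0,7.2,-0.15,0,1]]
  ]
}}

```text
clock: 19.15
eef_pos: [560.1, 197.9, 137.5]
orientation: [0.809, 0.246, -0.399, 0.356]
contact_force: [0.1, -0.7, 0.4]
width: 35.1
```

Request:
{"name": "drive_tool", "arguments": {
  "rows": [
    [[0,0,0,0,0,0,1],[0,0,0,0,0,0,1],[0,0,0,0,0,0,1],[0,0,0,0,0,0,1]]
  ]
}}

```text
clock: 19.65
eef_pos: [558.9, 199.0, 136.7]
orientation: [0.808, 0.247, -0.399, 0.356]
contact_force: [-4.5, 3.4, 0.5]
width: 17.5
```

```bash
python3 -c "
from knob import *
kang()"
```

```text
clock 19.65 hand t 2.419 axis err deg 0.15 to axis(tool mm) [1.  1.1 0.8] F [-4.5  3.4  0.5] M tool [-0.04 -0.57 -1.59] w 17.5 q [-0.35 -0.1  -0.13  2.24  0.35  0.44 -1.41]
```

Request:
{"name": "drive_tool", "arguments": {
  "rows": [
    [[0.1,0,0,0,0,0,1],[0.2,0,0,0,0,0,1],[0.3,0,0,0,0,0,1],[0.36,0,0,0,0,0,1],[0.36,0,0,0,0,0,1]]
  ]
}}

```text
clock: 20.27
eef_pos: [559.5, 200.0, 137.4]
orientation: [0.859, 0.173, -0.435, 0.208]
contact_force: [2.2, 2.6, -0.5]
width: 22.5
```

```bash
python3 -c "
from knob import *
kang()"
```

```text
clock 20.275 hand t 2.773 axis err deg 0.02 to axis(tool mm) [1.2 1.7 1.7] F [ 2.2  2.6 -0.5] M tool [-1.63 -0.23 -0.46] w 22.5 q [-0.32 -0.1  -0.16  2.23  0.35  0.44 -1.76]
```

Request:
{"name": "drive_tool", "arguments": {
  "rows": [
    [[-0.1,0,0,0,0,0,1],[-0.18,0,0,0,0,0,1],[-0.18,0,0,0,0,0,-1],[-0.18,0,0,0,0,0,-1],[-0.18,0,0,0,0,0,-1],[-0.18,0,0,0,0,0,-1],[-0.18,0,0,0,0,0,-1],[-0.18,0,0,0,0,0,-1]]
  ]
}}

```text
clock: 21.28
eef_pos: [559.5, 199.9, 137.4]
orientation: [0.837, 0.211, -0.418, 0.284]
contact_force: [0.2, -0.1, 0.7]
width: 71.5
```

Request:
{"name": "drive_tool", "arguments": {
  "rows": [
    [[0,0,0,-3,0,0,-1],[0,0,0,-6,0,0,-1],[0,0,0,-9,0,0,-1],[-0.15,-0.05,-0.09,-9,2,1,-1],[-0.3,-0.1,-0.18,-9,4,1.5,-1],[-0.45,-0.15,-0.27,-9,6,2,-1],[-0.6,-0.2,-0.36,-9,8,2.5,-1],[-0.75,-0.25,-0.45,-8,9.9,3.2,-1],[-0.93,-0.3,-0.56,-8,9.9,3.2,-1],[-0.93,-0.3,-0.56,-8,9.9,3.2,-1]]
  ]
}}

```text
clock: 22.52
eef_pos: [555.5, 95.8, 216.4]
orientation: [0.465, 0.545, -0.455, 0.529]
contact_force: [-0.1, -0.1, -0.1]
width: 87.2
```

```bash
python3 - <<'E'
from roll import *
from knob import *
kang()
p=r.camera_params("wrist");im=r.snapshot("wrist");sc=r.snapshot("scene")
print(fitk([(p,im)],t0=2.5,gx=-15.5),fitk([(p,im)],t0=2.5,fixed=False))
o=np.zeros((500,800,3),np.uint8)
o[:,:500]=cv2.resize(im[50:250,220:420],(500,500),interpolation=cv2.INTER_CUBIC)
o[:300,500:]=cv2.resize(sc[150:290,290:430],(300,300),interpolation=cv2.INTER_CUBIC)
o[300:487,500:]=cv2.resize(sc,(300,187))
cv2.imwrite("pics/w9.png",o)
E
```

```text
clock 22.525 hand t 1.627 axis err deg 35.19 to axis(tool mm) [ 83.1  20.3 -97.8] F [-0.1 -0.1 -0.1] M tool [ 0.01 -0.14 -0.03] w 87.2 q [-0.47  0.14  0.3   1.69 -0.07  1.32 -0.  ]
(array([55.49,  2.43]), np.float64(0.212), [2924]) (array([ 55.19,   2.47, -16.83]), np.float64(0.202), [2924])
```

View pics/w9.png

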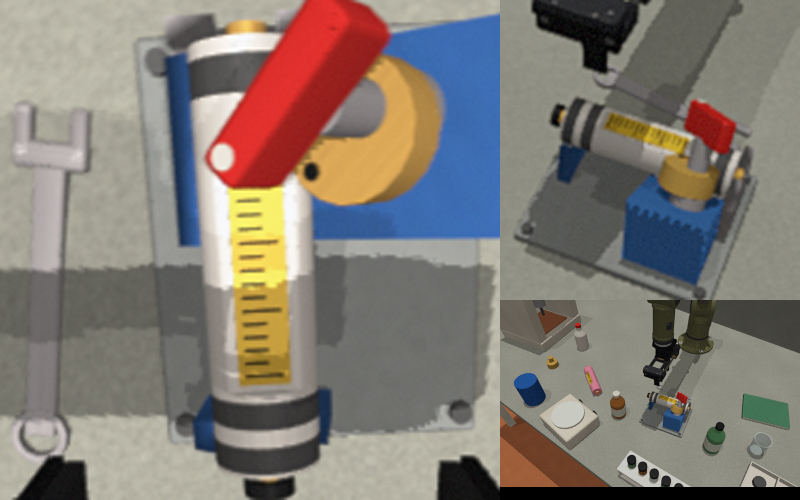

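```bash
python3 -c "
from bench import r
print(r.finish_job(), r.read_state()['clock'])"
```

```text
the job is handed in; nothing more can be done
the job is handed in; nothing more can be done
```

The vessel is rolled flat-up, home against the stop and clamped, and I handed the job in after about 22.5 s of the 51 s allowed. I rolled it about 41–45°, slid it roughly 13 mm until it met the stop with about 12 N, then turned the red knob clockwise in two grips.

My last checks, made before hand-in with the gripper clear of everything:
- **Roll:** the flat sits about 1–3° from upright, towards the far side. The closer views before clamping gave 1–2°. An uncorrected model fit gave −2.4°, because its predicted axis was about 2 mm off. I did not correct this, because it would have meant undoing the clamp.
- **Position:** the front end shows against the stop fork, and the clamping did not visibly move it.
- **Clamp:** my knob readings disagree. The overhead view gives a turn of about 2.43–2.47, and the lag of the fingers suggested about 2.5. After the first tightening one view had given only 2.35, so I tightened again. Torque on the knob rose from 0.25 to about 1.6 N m, and it held when let go. The clamp force should be roughly 70–100 N, estimated from the turn rather than measured.
- **Bystanders:** the arm never touched the wrench, the two bottles or the pink look-alike, and they look unmoved in the last pictures.

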